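# Make room in the spice row and slide a jar in

## Robot

A 6-joint arm with a two-finger parallel gripper is mounted at the origin on a cart in front of the work surface, level with it; the furniture and walls round the work are solid. World frame = base frame: x ahead of the robot, y to its left, z up, the work surface at z = 0. Lengths are in m, angles in degrees, forces in N, time in s.
With the tool pointing down it reaches from about 0.25 to 0.725 m from the base axis. Payload 9.7 kg.
Tool frame: the origin (TCP) lies midway between the tips of the shut fingers; the grasp point (between the pads) lies 19 mm behind it; z points along the fingers, y is the line along which they close (so a half turn about z gives the same grasp; the last joint's range is limited). The gripper opens to 85 mm and grips with 20 to 120 N. Pads are 22 mm wide; open, the fingers measure 114 mm over their backs; the gripper's body (76 mm by 85 mm) begins 54 mm behind the grasp point. The pads swing forward as they close: fully open they stand 13 mm farther back than shut.
Start: joints at [-63.77, 4.979, 10.078, 95.1, 0, 90], TCP at [0.243, -0.493, 0.231] pointing down, gripper open.
Joint ranges: [-179.16, 179.16], [-48.56, 103.87], [-65.8, 70.77], [-126.05, 130.52], [-82.76, 87.17], [-180, 180]. Speed limits (degrees/s): [127.2, 127.2, 147.25, 180, 180, 180].

## Interface

Orientations are given as [roll, pitch, yaw] about the fixed x, y, z axes, in that order (R = Rz(yaw) Ry(pitch) Rx(roll)).
In Python, from workcell import bot gives the robot as it stands. The module is installed in compiled form; this text tells all that it offers.
- The arm moves only by the tool send_rows, never from a script. Its argument "moves" is one flat list of numbers, 7 for each row, row after row: the shift along the world's x, y, z normalised to -1 to 1, where 1 is 0.025 m, then the turn, a rotation vector about the world's x, y, z normalised to -1 to 1, where 1 is 0.15 rad, then the closure, from -1 (fully open) to 1 (shut), so that 0 is half open. A call has 1 to 8 rows; each row shifts and turns the commanded pose from where the row before left it; what a row does not reach is not made up. A row lasts 1/8 s, in which the tool goes at most 62.5 mm and 10.7 degrees, less where a joint would pass 70% of its speed; a pose out of reach is approached as far as the arm can. A call with a number of a shift or a turn outside -1 to 1 is refused whole. A call with a gripper value outside its range is refused whole. The fingers move at their own pace and stop on an object; "squeeze" is the grip in N (left out, the last holds). Time passes only in rows, so rows that do not move let the fingers close. It gives the time, the measured TCP pose, the force, the opening and the grip force at its end, in the units of the state.
- bot.get_obs(): the state, without advancing time (a new reading comes with each control period).
- bot.camera(name): name is "scene" or "top"; returns a dict with "color" (400x640x3 uint8, red, green, blue), "camera_matrix" (3x3 intrinsics, pixels), "R" (3x3) and "t" (3): a world point X has camera coordinates R X + t. Camera axes: x right, y down, z forward; pixel columns grow to the right and rows downward; lengths in m; the calibration is good to about 2 mm. A picture is of the moment at which its call begins. There is no depth.
- bot.job_done(): hands the job in; it is judged then, once.
Trained networks look in the newest picture that a camera, given by its name, has taken for a name from the list of things; names that differ only in an ending like _2 or _b are one class to them, and where a whole thing is asked for, a point or a joint stands for the part that bears it (a point fixed in the world has none). Each returns a list of dicts, best first, with "p" (0 to 1); they miss things now and then, are a little off and sometimes report something else, mostly with a low value. They report only what shows in the picture. A call takes as long as a camera call. They do not tell look-alikes from the thing itself.
- bot.boxes_of(camera, query): "extent" ([left, top, right, bottom] in pixels, round what is visible of it).
- bot.trace(camera, query): "region" (400x640 bool, what is visible of it) and "extent" ([left, top, right, bottom] in pixels, round what is visible of it).
- bot.landmark_of(camera, query): "pixel" ([column, row] in pixels: a listed point, or the origin of a listed thing).
The state is a dict: "time": time; "q": joint angles; "qd": joint speeds; "joint_efforts": joint torques, N m; "ee_pos": TCP position; "tcp_rot": TCP orientation; "wrist_force": force on the tool from outside, world axes, zero at the start; "torque": the same for the moment, N m; "opening": finger opening in m; "grasp_force": force on a finger pad.
Only numpy, scipy, OpenCV 4.12 (cv2) and the standard library are available. Lean on these libraries where they do the work, as an engineer would, in place of code of your own. Each camera call takes 0.05 s, during which the arm holds its last target. There are 200 camera calls.

## Task

A jar is missing from the row of spices on the counter: first nudge the middle jars apart (the bookend slides back) until the narrow gap after the second jar from the left is wide enough, then slide the lone spice jar upright into it, back against the board in line with the others. Finally push the bookend in gently until the whole row stands tight and the rubber bumper at the left end is felt to give a little, so that the row stays pressed against it. Never shove or squeeze the row hard, tip no jar, and leave everything else on the counter where it is.

Things in the scene. Friction and masses are not known exactly. Their poses are not given: they have to be found in the camera images.
- rack: fixed spice rail: wooden back board 360 mm long (its y -200 to +160), 50 mm high, front face at x=+22 mm, back at +38; no floor, the jars stand on the counter (z=0). Origin on the counter on the row line (line of jar centres; a jar touching the board has its centre at x=+1.5); +x from row to board, away from the robot, +y left along the row. Its left end carries an end stop with a rubber bumper
- bookend_face (a point): point on the outer (right) face of the sliding bookend, 80 mm up: wooden plate at the row's right end, rack x -26 to +22 mm, z 2 to 95, 12 mm thick along y (jars bear on its inner face). Slides only along the rack's y, takes about 4 N (each jar pushed along adds about 0.5 N), stays where left
- bookend (a joint): how far the bookend stands to the right, in m: 0 = its inner face at rack y=-78 mm, 0.070 = right-hand stop (inner face at y=-148 mm), -0.020 = left-hand stop. Pushing it takes 4 to 8 N while the row still slides; a push that has risen to 9 to 13 N leaves the row snug on the bumper, over 18 N is too hard
- shaker: steel salt shaker, 41 mm across, 76 high, first from the left, loose; origin: centre of underside. Left of it the end stop's rubber bumper, 32 mm wide, z 15 to 61, gives 1 mm per 4 N, up to 5 mm. The stop is clamped at a place that is NOT measured: bumper face at rack y +108 to +124 mm, so the gap to the shaker is unknown and how far the row must go is found by feel
- jar_2: spice jar with dark cap, round, 41 mm across, 105 mm high, 0.11 kg, second from the left, loose; origin at the centre of its underside, z up
- jar_3: spice jar like jar_2, third from the left; free space between jar_2 and jar_3 is 8 to 14 mm at the start. It can be gripped from above, fore and aft (fingers before and behind it along the rack's x), above the 50 mm board (57 mm at the end carriages), and slid along the row
- jar_4: spice jar like jar_2, the last on the right, next to the bookend
- new_jar: the spice jar to be put in the row, round, 41 mm across, 105 mm high, about 0.11 kg, standing alone between the robot and the row; origin at the centre of its underside, z up
- dropper: brown dropper bottle, 34 mm across, 102 mm high, bystander standing alone between the robot and the row
- glasses: folding spectacles, 141 x 142 x 42 mm, bystander on the left
- spoon: teaspoon 137 mm long, bystander on the right
- tealight: tealight candle 38 mm across, 15 mm high, bystander behind the row
- jar_purple: small purple jar 59 mm across, 66 mm high, bystander behind the row
Not all that is in view belongs to the job. Leave any orange look-alike of the new_jar alone.

How it is judged:
By the outcome, as a careful person would: the job done as asked, in the order asked, and still so for the second after the job is handed in, with the robot touching nothing.
It also fails if it takes over 72 s, if anything falls off the work surface, if the arm or the gripper's body presses on something with over 40 N, if the wrist force passes 120 N, or if a joint passes its speed limit or range.

## Working session

There is one attempt and no reset: what is moved stays moved. The work goes in short steps, Python scripts to look and compute and a tool call to move; the robot and the scene stay as the last step left them, time stands still between calls to the robot, and variables do not carry over. Pictures are saved under pics/ and viewed, at most 10 in all, crops included, and the job is handed in when it is done.

Besides the shell and the picture viewer there is one more tool, called after "Call:" as name(argument=value, ...), one argument or row to a line, values as JSON. send_rows: Moves the arm, as the interface text tells. Its arguments: {"type":"object","properties":{"moves":{"type":"array"},"squeeze":{"type":"number"}},"required":["moves"]}

```bash
mkdir -p pics
cat > h.py <<'E'
from workcell import bot
import numpy as np, cv2
def cam(n):
    c=bot.camera(n); return c
def ray(c,px,z):
    K,R,t=[np.array(c[k]) for k in("camera_matrix","R","t")]
    d=R.T@np.linalg.inv(K)@np.array([px[0],px[1],1.]); o=-R.T@t
    return o+d*(z-o[2])/d[2]
def proj(c,X):
    K,R,t=[np.array(c[k]) for k in("camera_matrix","R","t")]
    p=K@(R@np.array(X)+t); return p[:2]/p[2]
E
python3 - <<'E'
from h import *
o=bot.get_obs(); print(o)
for n in("scene","top"):
    c=cam(n); cv2.imwrite(f"pics/{n}0.png",c["color"][...,::-1]); print(n,np.round(-np.array(c["R"]).T@c["t"],3),np.array(c["R"]).round(2).tolist())
    for q in("new_jar","jar_2","shaker","bookend_face","rack","dropper"):
        for f in ("landmark_of",):
            for r in getattr(bot,f)(n,q)[:6]: print(q,np.round(r["pixel"],1),round(r["p"],2),ray(c,r["pixel"],0.08 if q=="bookend_face" else 0).round(3))
        for r in bot.boxes_of(n,q)[:6]: print("  box",np.round(r["extent"],0),round(r["p"],2))
E
```

```text
{'time': 0.0, 'q': array([-6.37713376e+01,  5.01032891e+00,  1.00339727e+01,  9.51007571e+01,
        9.27752188e-04,  8.99991530e+01]), 'qd': array([-0.03278132,  0.00206888,  0.08005257,  0.01982987, -0.07756955,
       -0.01865322]), 'joint_efforts': array([-3.82179205e-03, -5.20385885e+01,  4.64805293e+01,  1.62276562e-02,
       -2.02275637e-04, -4.21707307e-05]), 'ee_pos': array([ 0.24297213, -0.4931512 ,  0.23058617]), 'tcp_rot': array([-1.79922887e+02, -9.28891317e-04,  2.62295082e+01]), 'wrist_force': array([-0.30777268,  0.1506608 ,  0.27977632]), 'torque': array([-0.02606833, -0.00343379,  0.05609227]), 'grasp_force': 0.0, 'opening': 0.08532832881363482}
scene [0.208 0.581 0.915] [[-0.84, -0.54, 0.01], [-0.42, 0.64, -0.64], [0.34, -0.54, -0.77]]
new_jar [392.2 223.4] 0.89 [ 0.408 -0.09   0.   ]
new_jar [429.7 210.1] 0.64 [ 0.338 -0.193  0.   ]
new_jar [395.  204.1] 0.62 [ 0.433 -0.158  0.   ]
  box [424. 181. 445. 217.] 0.81
  box [387. 196. 408. 231.] 0.68
  box [386. 174. 406. 205.] 0.66
jar_2 [310.9 224.4] 0.73 [0.599 0.04  0.   ]
jar_2 [324.6 207.2] 0.62 [ 0.601 -0.034
[... 788 characters left out ...]
4. 278. 423. 295.] 0.94
  box [349. 262. 372. 281.] 0.84
  box [379. 238. 404. 259.] 0.57
jar_2 [344.6 194.9] 0.9 [ 0.591 -0.07   0.   ]
jar_2 [306.4 197.1] 0.77 [0.593 0.03  0.   ]
jar_2 [325.2 200.7] 0.62 [ 0.58  -0.018  0.   ]
  box [336. 177. 354. 204.] 0.79
  box [297. 178. 316. 206.] 0.68
shaker [289.8 197.2] 0.5 [0.597 0.073 0.   ]
  box [279. 183. 298. 205.] 0.75
bookend_face [360.2 189.9] 0.84 [ 0.581 -0.102  0.08 ]
  box [206. 141. 224. 151.] 0.68
  box [352. 173. 366. 204.] 0.5
rack [325.5 195.9] 0.57 [ 0.593 -0.02   0.   ]
  box [261. 166. 402. 206.] 0.81
dropper [258.1 260.4] 0.65 [0.44  0.163 0.   ]
dropper [287.3 199.2] 0.53 [0.592 0.08  0.   ]
  box [246. 253. 264. 263.] 0.73
```

Run:
```python
import cv2
a=cv2.imread("pics/top0.png")[130:310,190:450]; cv2.imwrite("pics/t0c.png",cv2.resize(a,None,fx=3,fy=3,interpolation=2))
a=cv2.imread("pics/scene0.png")[140:320,220:480]; cv2.imwrite("pics/s0c.png",cv2.resize(a,None,fx=3,fy=3,interpolation=2))
```

```text
(no output)
```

View pics/t0c.png

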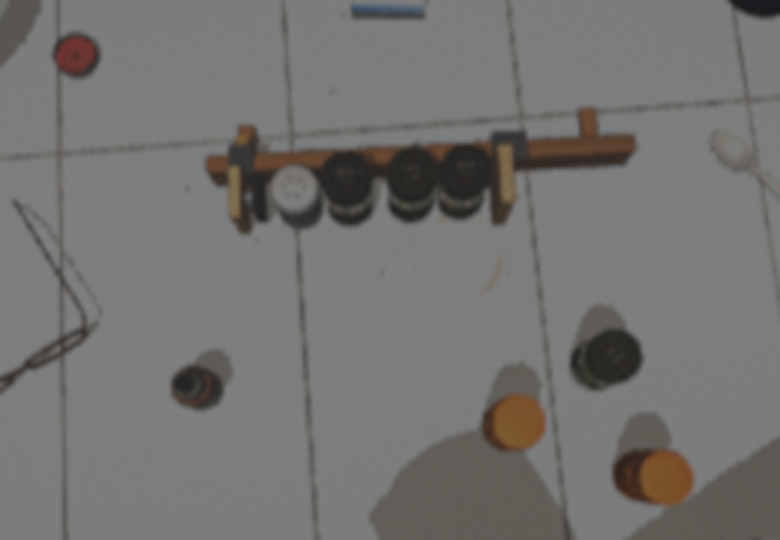

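View pics/s0c.png

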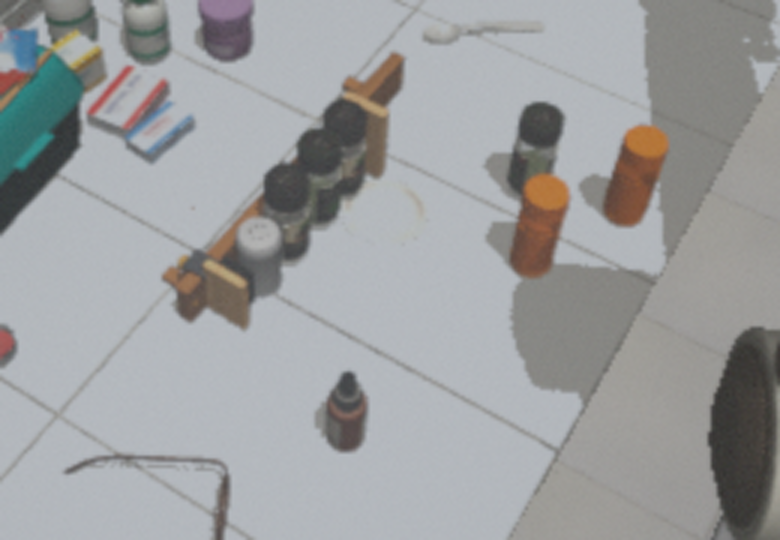

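The top view shows the row with caps at crop (347,178), (413,176) and (465,172), and the bookend at about (506,170). The dark-capped new jar is at (613,356), with two orange look-alikes near it.

Run:
```python
from h import *
c=cam("top"); s=cam("scene")
T=lambda u,v,z: ray(c,(190+u/3,130+v/3),z).round(4)
S=lambda u,v,z: ray(s,(220+u/3,140+v/3),z).round(4)
for n,a,b in [("j2",(347,178),(288,180)),("j3",(413,176),(320,146)),("j4",(465,172),(345,114)),("new",(613,356),(541,120))]:
    print(n,T(*a,.105),S(*b,.105))
print("shaker",T(295,186,.076),S(260,232,.076))
print("board R back/front top",T(634,136,.05),T(634,152,.05)); print("board L",T(207,157,.05),T(207,175,.05))
print("bookend top corners",T(498,143,.095),T(513,143,.095),T(513,203,.095),T(498,205,.095))
g=c["color"]; 
a=cv2.resize(g[160:215,245:405],None,fx=5,fy=5,interpolation=cv2.INTER_CUBIC)[...,::-1]
a=np.clip(a.astype(float)*1.6,0,255).astype(np.uint8)
b=cv2.resize(s["color"][150:255,270:370],None,fx=5,fy=5,interpolation=cv2.INTER_CUBIC)[...,::-1]
cv2.imwrite("pics/row.png",a); cv2.imwrite("pics/rows.png",b)
```

```text
j2 [0.5871 0.0279 0.105 ] [0.5879 0.0287 0.105 ]
j3 [ 0.5845 -0.0232  0.105 ] [ 0.5859 -0.0201  0.105 ]
j4 [ 0.5844 -0.0637  0.105 ] [ 0.5878 -0.0656  0.105 ]
new [ 0.4337 -0.1603  0.105 ] [ 0.4334 -0.158   0.105 ]
shaker [0.5915 0.0706 0.076 ] [0.5891 0.0717 0.076 ]
board R back/front top [ 0.6179 -0.2124  0.05  ] [ 0.6041 -0.2106  0.05  ]
board L [0.629  0.1438 0.05  ] [0.6135 0.1445 0.05  ]
bookend top corners [ 0.6084 -0.093   0.095 ] [ 0.6074 -0.1048  0.095 ] [ 0.559  -0.0996  0.095 ] [ 0.5583 -0.0877  0.095 ]
```

View pics/row.png

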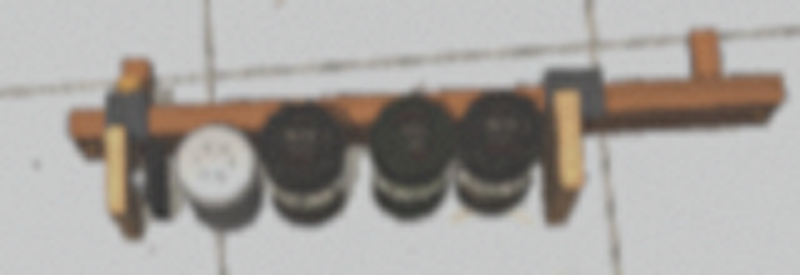

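The zoomed row shows a rack yaw of about -1.8°. The jars are against the board, jar_3 is near (0.5855, -0.0215), and the bookend's inner face is at y≈-0.091. I'll move over jar_3 with a fore-and-aft grip.

Call:
send_rows(
  moves=[0.571, 0.786, 0, 0, 0, 0.3, -1, 0.571, 0.786, 0, 0, 0, 0.3, -1, 0.571, 0.786, 0, 0, 0, 0.3, -1, 0.571, 0.786, 0, 0, 0, 0.3, -1, 0.571, 0.786, 0, 0, 0, 0.3, -1, 0.571, 0.786, 0, 0, 0, 0.3, -1, 0.571, 0.786, 0, 0, 0, 0.3, -1, 0.571, 0.786, 0, 0, 0, 0.3, -1],
  squeeze=20,
)

```text
time: 2.4
ee_pos: [0.3577, -0.3355, 0.2314]
tcp_rot: [180.0, -0.0, 46.9]
wrist_force: [0.2, -0.3, 0.0]
opening: 0.0852
grasp_force: 0.0
```

Call:
send_rows(
  moves=[0.571, 0.786, 0, 0, 0, 0.3, -1, 0.571, 0.786, 0, 0, 0, 0.3, -1, 0.571, 0.786, 0, 0, 0, 0.3, -1, 0.571, 0.786, 0, 0, 0, 0.3, -1, 0.571, 0.786, 0, 0, 0, 0.3, -1, 0.571, 0.786, 0, 0, 0, 0.3, -1, 0.571, 0.786, 0, 0, 0, 0.3, -1, 0.571, 0.786, 0, 0, 0, 0.3, -1],
)

```text
time: 3.4
ee_pos: [0.4719, -0.1783, 0.2313]
tcp_rot: [180.0, -0.0, 67.6]
wrist_force: [0.0, 0.4, -0.3]
opening: 0.0854
grasp_force: 0.0
```

Call:
send_rows(
  moves=[0.571, 0.786, 0, 0, 0, 0.3, -1, 0.571, 0.786, 0, 0, 0, 0.3, -1, 0.571, 0.786, 0, 0, 0, 0.3, -1, 0.571, 0.786, 0, 0, 0, 0.3, -1, 0.571, 0.786, 0, 0, 0, 0.3, -1, 0.571, 0.786, 0, 0, 0, 0.3, -1, 0.571, 0.786, 0, 0, 0, 0.3, -1, 0, 0, 0, 0, 0, 0.3, -1],
)

```text
time: 4.4
ee_pos: [0.5723, -0.0399, 0.2308]
tcp_rot: [-180.0, -0.0, 88.3]
wrist_force: [-1.1, -0.1, -0.6]
opening: 0.0855
grasp_force: 0.0
```

Call:
send_rows(
  moves=[0.254, 0.368, -0.5, 0, 0, 0, -1, 0.254, 0.368, -0.5, 0, 0, 0, -1, 0, 0, -1, 0, 0, 0, -1, 0, 0, -1, 0, 0, 0, -1, 0, 0, -1, 0, 0, 0, -1, 0, 0, -1, 0, 0, 0, -1, 0, 0, -1, 0, 0, 0, -1, 0, 0, -0.76, 0, 0, 0, -1],
)

```text
time: 5.4
ee_pos: [0.5836, -0.0226, 0.0602]
tcp_rot: [-179.9, -0.0, 88.1]
wrist_force: [0.5, 0.2, -0.7]
opening: 0.0855
grasp_force: 0.0
```

Call:
send_rows(
  moves=[0, 0, 0, 0, 0, 0, -0.5, 0, 0, 0, 0, 0, 0, -0.2, 0, 0, 0, 0, 0, 0, 0.1, 0, 0, 0, 0, 0, 0, 0.3, 0, 0, 0, 0, 0, 0, 0.3],
  squeeze=20,
)

```text
time: 6.02
ee_pos: [0.585, -0.0231, 0.0634]
tcp_rot: [179.9, -0.0, 88.1]
wrist_force: [2.5, -1.0, 6.0]
opening: 0.0407
grasp_force: 19.5
```

Call:
send_rows(
  moves=[-0.004, -0.12, 0.02, 0, 0, 0, 0.3, -0.004, -0.12, 0, 0, 0, 0, 0.3, -0.004, -0.12, 0, 0, 0, 0, 0.3, -0.004, -0.12, 0, 0, 0, 0, 0.3, -0.004, -0.12, 0, 0, 0, 0, 0.3, -0.004, -0.12, 0, 0, 0, 0, 0.3, -0.004, -0.12, 0, 0, 0, 0, 0.3, -0.004, -0.12, 0, 0, 0, 0, 0.3],
)

```text
time: 7.02
ee_pos: [0.5834, -0.0455, 0.0635]
tcp_rot: [180.0, -0.2, 88.2]
wrist_force: [-0.2, 10.1, 8.4]
opening: 0.0404
grasp_force: 19.6
```

Call:
send_rows(
  moves=[-0.004, -0.09, 0.03, 0, 0, 0, 0.3, -0.004, -0.1, 0.01, 0, 0, 0, 0.3, -0.004, -0.1, 0, 0, 0, 0, 0.3, -0.004, -0.1, 0, 0, 0, 0, 0.3, -0.004, -0.1, 0, 0, 0, 0, 0.3, -0.004, -0.1, 0, 0, 0, 0, 0.3, -0.004, -0.1, 0, 0, 0, 0, 0.3, -0.004, -0.1, 0, 0, 0, 0, 0.3],
)

```text
time: 8.02
ee_pos: [0.582, -0.0656, 0.0636]
tcp_rot: [-179.9, -0.2, 88.2]
wrist_force: [-0.3, 7.6, 4.4]
opening: 0.0402
grasp_force: 20.0
```

Call:
send_rows(
  moves=[0, 0.02, 0, 0, 0, 0, 0, 0, 0, 0, 0, 0, 0, -0.5, 0, 0, 0, 0, 0, 0, -1, 0, 0, 0.2, 0, 0, 0, -1, 0, 0, 1, 0, 0, 0, -1, 0, 0, 1, 0, 0, 0, -1, 0, 0, 1, 0, 0, 0, -1, 0, 0, 1, 0, 0, 0, -1],
)

```text
time: 9.02
ee_pos: [0.5825, -0.0663, 0.17]
tcp_rot: [180.0, 0.0, 88.1]
wrist_force: [0.9, -0.6, -0.5]
opening: 0.0855
grasp_force: 0.0
```

Call:
send_rows(
  moves=[-0.85, -0.533, 0.5, 0, 0, 0, -1, -0.85, -0.533, 0.5, 0, 0, 0, -1, -0.85, -0.533, 0.3, 0, 0, 0, -1, -0.85, -0.533, 0, 0, 0, 0, -1, -0.85, -0.533, 0, 0, 0, 0, -1, -0.85, -0.533, 0, 0, 0, 0, -1, -0.85, -0.533, 0, 0, 0, 0, -1],
)

```text
time: 9.9
ee_pos: [0.433, -0.1599, 0.2017]
tcp_rot: [180.0, 0.0, 88.1]
wrist_force: [-1.1, -0.4, 0.4]
opening: 0.0855
grasp_force: 0.0
```

Run:
```python
from h import *
print(bot.get_obs()["ee_pos"])
c=cam("top"); s=cam("scene")
a=cv2.resize(c["color"][150:215,245:405],None,fx=5,fy=5,interpolation=cv2.INTER_CUBIC)[...,::-1]
a=np.clip(a.astype(float)*1.6,0,255).astype(np.uint8); cv2.imwrite("pics/row1.png",a)
for n,k in(("top",c),("scene",s)):
    for q in("new_jar","jar_2","bookend_face"):
        for r in bot.landmark_of(n,q)[:5]: print(n,q,round(r["p"],2),ray(k,r["pixel"],0.08 if q=="bookend_face" else 0).round(4))
```

```text
[ 0.43302662 -0.1599244   0.20174638]
top new_jar 0.9 [ 0.3412 -0.1851  0.    ]
top new_jar 0.74 [ 0.439  -0.1574  0.    ]
top new_jar 0.66 [ 0.4007 -0.0802  0.    ]
top jar_2 0.87 [0.5964 0.0291 0.    ]
top jar_2 0.85 [ 0.5873 -0.1035  0.    ]
top jar_2 0.62 [ 0.5839 -0.0601  0.    ]
top bookend_face 0.82 [ 0.5748 -0.1405  0.08  ]
scene new_jar 0.79 [ 0.3365 -0.1941  0.    ]
scene new_jar 0.76 [ 0.4381 -0.1686  0.    ]
scene new_jar 0.7 [ 0.3983 -0.0844  0.    ]
scene jar_2 0.92 [0.6027 0.0275 0.    ]
scene jar_2 0.61 [ 0.5933 -0.0638  0.    ]
scene jar_2 0.59 [ 0.5924 -0.0974  0.    ]
scene bookend_face 0.76 [ 0.5813 -0.1381  0.08  ]
```

View pics/row1.png

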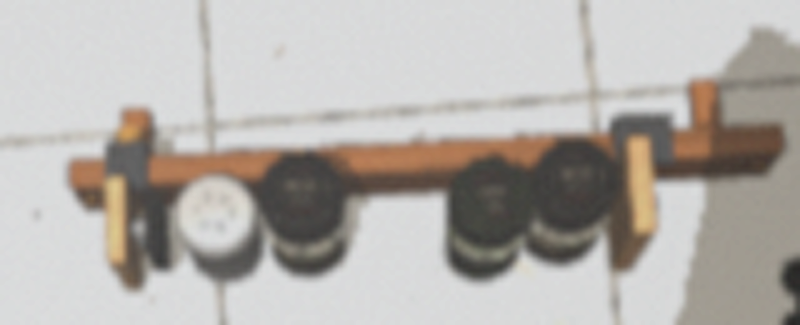

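Jar_3 was slid right, and the gap between caps (305,193) and (490,200) now looks like about 50 mm. Jar_3 stands several mm proud of the line, so I'll measure it.

Run:
```python
from h import *
c=cam("top")
T=lambda u,v,z: ray(c,(245+u/5-.4,150+v/5-.4),z).round(4)
for n,a in [("j2",(303,193)),("j3",(490,200)),("j4",(576,178))]: print(n,T(*a,.105))
print("sh",T(217,213,.076),"bookin",T(633,165,.095))
for n,a in [("Lf",(70,186)),("Rf",(780,152)),("Lb",(70,160)),("Rb",(780,126))]: print(n,T(*a,.05))
g=cv2.cvtColor(c["color"],cv2.COLOR_RGB2GRAY)
b=cv2.resize(g[150:215,245:405],None,fx=5,fy=5,interpolation=cv2.INTER_CUBIC)
h=cv2.HoughCircles(cv2.GaussianBlur(b,(0,0),2),cv2.HOUGH_GRADIENT,1,40,param1=60,param2=12,minRadius=36,maxRadius=46)
if h is not None:
    for x,y,r in h[0][:8]: print(x,y,r,T(x,y,.105))
```

```text
j2 [0.5899 0.0288 0.105 ]
j3 [ 0.5794 -0.0576  0.105 ]
j4 [ 0.5867 -0.0987  0.105 ]
sh [0.5911 0.0714 0.076 ] bookin [ 0.5934 -0.1275  0.095 ]
Lf [0.6175 0.1453 0.05  ]
Rf [ 0.606 -0.209  0.05 ]
Lb [0.631  0.1447 0.05  ]
Rb [ 0.6194 -0.2108  0.05  ]
558.5 219.5 43.5 [ 0.5675 -0.0884  0.105 ]
308.5 233.5 41.9 [0.5704 0.0277 0.105 ]
482.5 239.5 38.5 [ 0.5609 -0.0524  0.105 ]
226.5 243.5 37.5 [0.5687 0.0659 0.105 ]
```

Cap measurements put jar_3 about 7 mm forward of the line and the gap at about 45 mm, so the jar slipped in the grip. I'll regrip jar_3 to seat it against the board and widen the gap a little.

Call:
send_rows(
  moves=[0.84, 0.58, 0, 0, 0, 0, -1, 0.84, 0.58, 0, 0, 0, 0, -1, 0.84, 0.58, 0, 0, 0, 0, -1, 0.84, 0.58, 0, 0, 0, 0, -1, 0.84, 0.58, 0, 0, 0, 0, -1, 0.84, 0.58, 0, 0, 0, 0, -1, 0.84, 0.58, 0, 0, 0, 0, -1, 0, 0, -0.5, 0, 0, 0, -1],
)

```text
time: 11.35
ee_pos: [0.5822, -0.0568, 0.1883]
tcp_rot: [180.0, -0.0, 88.2]
wrist_force: [-0.4, 0.4, -0.3]
opening: 0.0853
grasp_force: 0.0
```

Call:
send_rows(
  moves=[0, 0, -1, 0, 0, 0, -1, 0, 0, -1, 0, 0, 0, -1, 0, 0, -1, 0, 0, 0, -1, 0, 0, -1, 0, 0, 0, -1, 0, 0, -0.95, 0, 0, 0, -1, 0, 0, 0, 0, 0, 0, -0.5, 0, 0, 0, 0, 0, 0, -0.1, 0, 0, 0, 0, 0, 0, 0.1],
)

```text
time: 12.35
ee_pos: [0.5814, -0.0582, 0.0664]
tcp_rot: [179.9, 0.0, 88.1]
wrist_force: [-0.1, 0.9, 1.3]
opening: 0.0401
grasp_force: 21.0
```

Call:
send_rows(
  moves=[0, 0, 0.02, 0, 0, 0, 0.3, 0, 0, 0.02, 0, 0, 0, 0.3, 0, 0, 0, 0, 0, 0, 0.3],
  squeeze=30,
)

```text
time: 12.72
ee_pos: [0.5809, -0.0581, 0.0664]
tcp_rot: [180.0, 0.0, 88.1]
wrist_force: [-0.3, 0.8, 2.5]
opening: 0.04
grasp_force: 30.6
```

Call:
send_rows(
  moves=[0.06, 0, 0, 0, 0, 0, 0.3, 0.06, 0, 0, 0, 0, 0, 0.3, 0.06, 0, 0, 0, 0, 0, 0.3],
)

```text
time: 13.1
ee_pos: [0.585, -0.058, 0.0663]
tcp_rot: [-180.0, 0.0, 88.1]
wrist_force: [-4.2, 0.3, 6.3]
opening: 0.0399
grasp_force: 30.5
```

Call:
send_rows(
  moves=[0.03, 0, 0, 0, 0, 0, 0.3, 0.03, 0, 0, 0, 0, 0, 0.3],
)

```text
time: 13.35
ee_pos: [0.5864, -0.058, 0.0663]
tcp_rot: [-180.0, -0.0, 88.1]
wrist_force: [-5.7, 0.3, 6.3]
opening: 0.0398
grasp_force: 30.5
```

Call:
send_rows(
  moves=[0.03, 0, 0.02, 0, 0, 0, 0.3, 0, 0, 0, 0, 0, 0, 0.3],
)

```text
time: 13.6
ee_pos: [0.5877, -0.058, 0.0664]
tcp_rot: [180.0, -0.0, 88.1]
wrist_force: [-0.3, 0.3, 0.8]
opening: 0.0397
grasp_force: 30.7
```

Call:
send_rows(
  moves=[0.03, 0, 0, 0, 0, 0, 0.3, 0, 0, 0, 0, 0, 0, 0.3],
)

```text
time: 13.85
ee_pos: [0.5883, -0.058, 0.0664]
tcp_rot: [-180.0, -0.0, 88.1]
wrist_force: [-1.4, 0.3, 0.4]
opening: 0.0397
grasp_force: 30.7
```

Call:
send_rows(
  moves=[0.03, 0, 0, 0, 0, 0, 0.3, 0, 0, 0, 0, 0, 0, 0.3],
)

```text
time: 14.1
ee_pos: [0.5891, -0.058, 0.0664]
tcp_rot: [180.0, -0.0, 88.1]
wrist_force: [-0.4, 0.0, -1.2]
opening: 0.0402
grasp_force: 30.5
```

Call:
send_rows(
  moves=[0.03, 0, 0, 0, 0, 0, 0.3, 0, 0, 0, 0, 0, 0, 0.3],
)

```text
time: 14.35
ee_pos: [0.5899, -0.058, 0.0665]
tcp_rot: [180.0, 0.0, 88.1]
wrist_force: [-0.0, -0.3, -0.8]
opening: 0.04
grasp_force: 30.5
```

Call:
send_rows(
  moves=[0.03, 0, 0, 0, 0, 0, 0.3, 0, 0, 0, 0, 0, 0, 0.3],
)

```text
time: 14.6
ee_pos: [0.5906, -0.0581, 0.0666]
tcp_rot: [180.0, 0.0, 88.1]
wrist_force: [-0.1, -0.3, -0.7]
opening: 0.0401
grasp_force: 30.5
```

Run:
```python
from h import *
s=cam("scene"); c=cam("top")
a=cv2.resize(s["color"][140:255,270:390],None,fx=5,fy=5,interpolation=cv2.INTER_CUBIC)[...,::-1]
cv2.imwrite("pics/s2.png",a)
```

```text
(no output)
```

View pics/s2.png

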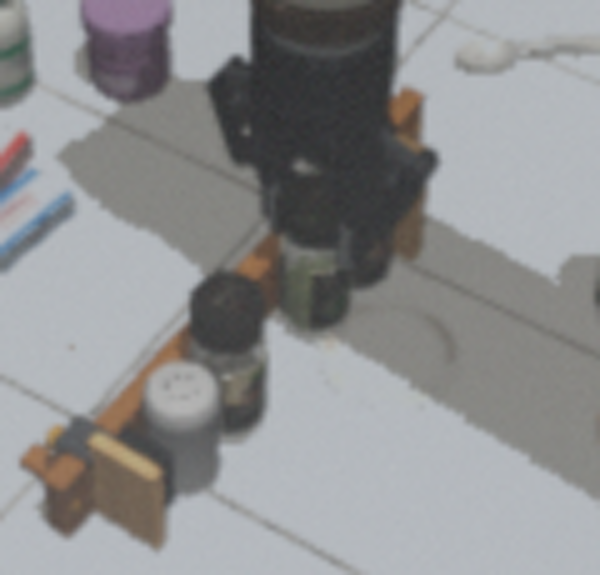

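Call:
send_rows(
  moves=[0.03, 0, 0, 0, 0, 0, 0.3, 0, 0, 0, 0, 0, 0, 0.3],
)

```text
time: 14.95
ee_pos: [0.591, -0.0581, 0.0665]
tcp_rot: [-180.0, 0.0, 88.1]
wrist_force: [-2.7, 1.0, 0.1]
opening: 0.0398
grasp_force: 30.6
```

Call:
send_rows(
  moves=[0.03, 0, 0, 0, 0, 0, 0.3, 0, 0, 0, 0, 0, 0, 0.3],
)

```text
time: 15.2
ee_pos: [0.5912, -0.0581, 0.0664]
tcp_rot: [-179.9, 0.0, 88.1]
wrist_force: [-6.2, -0.1, 1.0]
opening: 0.0404
grasp_force: 30.5
```

Call:
send_rows(
  moves=[0.02, 0, 0, 0, 0, 0, 0.3, 0, 0, 0, 0, 0, 0, 0.3],
)

```text
time: 15.45
ee_pos: [0.5913, -0.058, 0.0664]
tcp_rot: [-179.9, 0.0, 88.1]
wrist_force: [-7.3, 0.6, 2.5]
opening: 0.04
grasp_force: 30.5
```

Call:
send_rows(
  moves=[-0.04, -0.04, 0, 0, 0, 0, 0.3, -0.003, -0.06, 0, 0, 0, 0, 0.3, -0.003, -0.06, 0, 0, 0, 0, 0.3, -0.003, -0.06, 0, 0, 0, 0, 0.3, -0.003, -0.06, 0, 0, 0, 0, 0.3, 0, 0, 0, 0, 0, 0, 0.3],
)

```text
time: 16.2
ee_pos: [0.591, -0.0641, 0.0664]
tcp_rot: [-180.0, -0.1, 88.1]
wrist_force: [-3.9, 5.5, 0.9]
opening: 0.0398
grasp_force: 30.4
```

Call:
send_rows(
  moves=[-0.02, 0.02, 0, 0, 0, 0, 0, 0, 0, 0, 0, 0, 0, -0.5, 0, 0, 0, 0, 0, 0, -1, 0, 0, 0.2, 0, 0, 0, -1, 0, 0, 1, 0, 0, 0, -1, 0, 0, 1, 0, 0, 0, -1, 0, 0, 1, 0, 0, 0, -1, 0, 0, 1, 0, 0, 0, -1],
)

```text
time: 17.2
ee_pos: [0.5908, -0.0646, 0.1728]
tcp_rot: [180.0, 0.0, 88.1]
wrist_force: [0.5, 0.1, 0.6]
opening: 0.0852
grasp_force: 0.0
```

Call:
send_rows(
  moves=[-0.9, -0.56, 0.5, 0, 0, 0, -1, -0.9, -0.56, 0.5, 0, 0, 0, -1, -0.9, -0.56, 0.3, 0, 0, 0, -1, -0.9, -0.56, 0, 0, 0, 0, -1, -0.9, -0.56, 0, 0, 0, 0, -1, -0.9, -0.56, 0, 0, 0, 0, -1, -0.9, -0.56, 0, 0, 0, 0, -1, 0, 0, 0, 0, 0, 0, -1],
)

```text
time: 18.2
ee_pos: [0.4325, -0.1632, 0.2049]
tcp_rot: [179.9, 0.0, 88.0]
wrist_force: [0.8, -0.4, 0.6]
opening: 0.0854
grasp_force: 0.0
```

Run:
```python
from h import *
print(bot.get_obs()["ee_pos"])
c=cam("top"); s=cam("scene")
a=cv2.resize(c["color"][150:215,245:405],None,fx=5,fy=5,interpolation=cv2.INTER_CUBIC)[...,::-1]
a=np.clip(a.astype(float)*1.6,0,255).astype(np.uint8)
b=cv2.resize(s["color"][150:255,270:430],None,fx=5,fy=5,interpolation=cv2.INTER_CUBIC)[:270,:,::-1]
cv2.imwrite("pics/row2.png",np.vstack([a,b]))
```

```text
[ 0.43245348 -0.16324594  0.20491306]
```

View pics/row2.png

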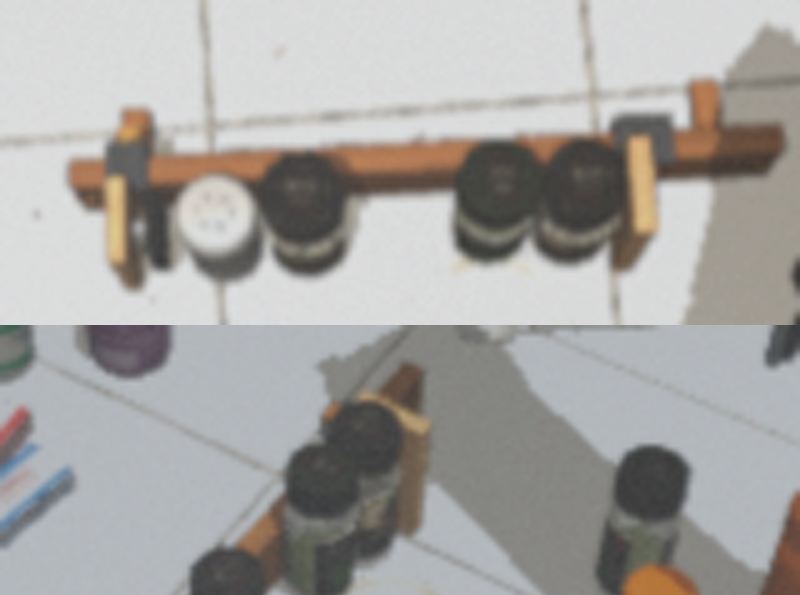

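Jar_3 is back in line at (497,181) and the gap to jar_2 at (303,193) is about 49 mm. Next I'll grasp the new jar.

Call:
send_rows(
  moves=[0.04, 0.15, -0.56, 0, 0, 0, -1, 0, 0, -1, 0, 0, 0, -1, 0, 0, -1, 0, 0, 0, -1, 0, 0, -1, 0, 0, 0, -1, 0, 0, -1, 0, 0, 0, -1, 0, 0, -1, 0, 0, 0, -1, 0, 0, 0, 0, 0, 0, -1, 0, 0, 0, 0, 0, 0, -0.5],
)

```text
time: 19.3
ee_pos: [0.4346, -0.1585, 0.0655]
tcp_rot: [180.0, 0.0, 88.1]
wrist_force: [0.4, -0.5, 0.8]
opening: 0.07
grasp_force: 0.0
```

Call:
send_rows(
  moves=[0, 0, 0, 0, 0, 0, -0.1, 0, 0, 0, 0, 0, 0, 0.1, 0, 0, 0, 0, 0, 0, 0.3, 0, 0, 0, 0, 0, 0, 0.3],
  squeeze=30,
)

```text
time: 19.8
ee_pos: [0.4349, -0.159, 0.066]
tcp_rot: [179.9, 0.0, 88.1]
wrist_force: [0.5, -0.4, 5.6]
opening: 0.0403
grasp_force: 30.0
```

Call:
send_rows(
  moves=[0, 0, 0.1, 0, 0, 0, 0.3, 0, 0, 0.1, 0, 0, 0, 0.3, 0, 0, 0, 0, 0, 0, 0.3],
)

```text
time: 20.18
ee_pos: [0.4341, -0.1588, 0.0701]
tcp_rot: [-180.0, -0.0, 88.1]
wrist_force: [0.2, -0.3, -0.8]
opening: 0.0402
grasp_force: 30.2
```

Call:
send_rows(
  moves=[0.76, 0, 0.1, 0, 0, 0, 0.3, 0.76, 0.2, 0, 0, 0, 0, 0.3, 0.76, 0.6, 0, 0, 0, 0, 0.3, 0.76, 0.9, 0, 0, 0, 0, 0.3, 0, 0.95, 0, 0, 0, 0, 0.3, 0, 0.95, 0, 0, 0, 0, 0.3, 0, 0.95, 0, 0, 0, 0, 0.3, 0, 0.8, 0, 0, 0, 0, 0.3],
)

```text
time: 21.18
ee_pos: [0.51, -0.0242, 0.0723]
tcp_rot: [-180.0, -0.0, 88.1]
wrist_force: [-0.1, 0.5, -0.9]
opening: 0.04
grasp_force: 30.4
```

Call:
send_rows(
  moves=[0, 0.44, 0, 0, 0, 0, 0.3, 0, 0, 0, 0, 0, 0, 0.3, 0, 0, 0, 0, 0, 0, 0.3],
)

```text
time: 21.55
ee_pos: [0.5102, -0.0145, 0.0725]
tcp_rot: [-180.0, 0.0, 88.1]
wrist_force: [0.1, 0.1, -2.2]
opening: 0.0401
grasp_force: 30.4
```

Run:
```python
from h import *
print(bot.get_obs()["ee_pos"])
c=cam("top"); s=cam("scene")
a=cv2.resize(c["color"][150:230,260:380],None,fx=5,fy=5,interpolation=cv2.INTER_CUBIC)[:300,:,::-1]
a=np.clip(a.astype(float)*1.6,0,255).astype(np.uint8)
b=cv2.resize(s["color"][170:240,280:400],None,fx=5,fy=5,interpolation=cv2.INTER_CUBIC)[:300,:,::-1]
cv2.imwrite("pics/row3.png",np.vstack([a,b]))
for n,k in(("top",c),("scene",s)):
    for q in("new_jar","jar_2"):
        for r in bot.landmark_of(n,q)[:5]: print(n,q,round(r["p"],2),np.round(r["pixel"]),ray(k,r["pixel"],0).round(4))
```

```text
[ 0.51018536 -0.01452755  0.07248062]
top new_jar 0.71 [401. 288.] [ 0.3445 -0.1868  0.    ]
scene new_jar 0.84 [393. 226.] [ 0.4018 -0.0821  0.    ]
scene new_jar 0.68 [429. 209.] [ 0.3417 -0.1946  0.    ]
scene new_jar 0.59 [348. 220.] [ 0.5186 -0.0296  0.    ]
scene jar_2 0.59 [312. 223.] [0.6    0.0346 0.    ]
scene jar_2 0.55 [334. 202.] [ 0.5875 -0.0657  0.    ]
scene jar_2 0.44 [337. 285.] [0.4367 0.16   0.    ]
```

View pics/row3.png

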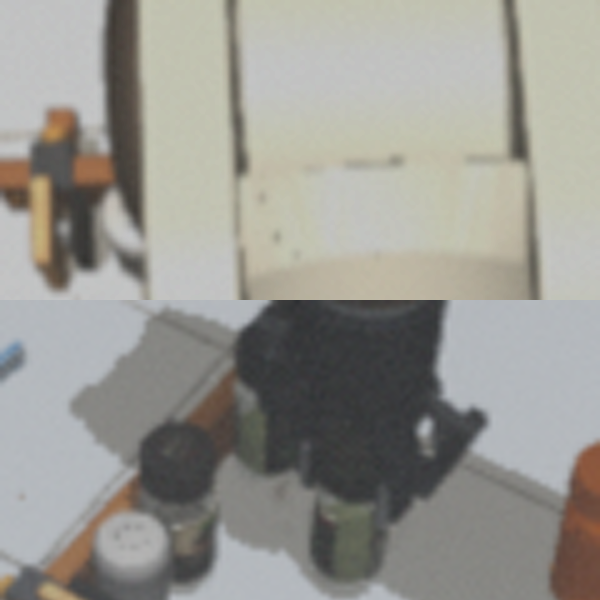

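Call:
send_rows(
  moves=[0, 0, -0.1, 0, 0, 0, 0.3, 0.4, -0.012, -0.1, 0, 0, 0, 0.3, 0.4, -0.012, 0, 0, 0, 0, 0.3, 0.4, -0.012, 0, 0, 0, 0, 0.3, 0.4, -0.012, 0, 0, 0, 0, 0.3, 0.2, -0.006, 0, 0, 0, 0, 0.3],
)

```text
time: 22.6
ee_pos: [0.5559, -0.0154, 0.0674]
tcp_rot: [-180.0, -0.0, 88.1]
wrist_force: [1.0, 0.7, -0.7]
opening: 0.0401
grasp_force: 30.4
```

Call:
send_rows(
  moves=[0.2, -0.006, 0, 0, 0, 0, 0.3, 0.2, -0.006, 0, 0, 0, 0, 0.3, 0.2, -0.006, 0, 0, 0, 0, 0.3, 0.2, -0.006, 0, 0, 0, 0, 0.3],
)

```text
time: 23.1
ee_pos: [0.5755, -0.016, 0.0676]
tcp_rot: [180.0, 0.0, 88.1]
wrist_force: [-0.4, 0.2, -0.6]
opening: 0.04
grasp_force: 30.4
```

Call:
send_rows(
  moves=[0.2, -0.006, 0, 0, 0, 0, 0.3, 0.2, -0.006, 0, 0, 0, 0, 0.3, 0, 0, 0, 0, 0, 0, 0.3],
)

```text
time: 23.48
ee_pos: [0.5855, -0.0163, 0.0675]
tcp_rot: [-180.0, -0.0, 88.1]
wrist_force: [-1.2, 0.0, -1.0]
opening: 0.0395
grasp_force: 30.4
```

Call:
send_rows(
  moves=[0.08, 0, -0.04, 0, 0, 0, 0.3, 0.08, 0, 0, 0, 0, 0, 0.3, 0.04, 0, 0, 0, 0, 0, 0.3, 0, 0, 0, 0, 0, 0, 0.3],
)

```text
time: 23.98
ee_pos: [0.5903, -0.0163, 0.0666]
tcp_rot: [180.0, -0.0, 88.1]
wrist_force: [0.2, 0.2, -0.4]
opening: 0.0404
grasp_force: 30.4
```

Call:
send_rows(
  moves=[0.03, 0, 0, 0, 0, 0, 0.3, 0, 0, 0, 0, 0, 0, 0.3],
)

```text
time: 24.22
ee_pos: [0.591, -0.0163, 0.0666]
tcp_rot: [180.0, -0.0, 88.1]
wrist_force: [-0.0, 0.3, -0.2]
opening: 0.0397
grasp_force: 30.4
```

Call:
send_rows(
  moves=[0.03, 0, 0, 0, 0, 0, 0.3, 0, 0, 0, 0, 0, 0, 0.3],
)

```text
time: 24.48
ee_pos: [0.5915, -0.0163, 0.0665]
tcp_rot: [-180.0, -0.0, 88.1]
wrist_force: [-3.1, -0.2, -0.2]
opening: 0.0402
grasp_force: 30.1
```

Call:
send_rows(
  moves=[0.01, 0, -0.03, 0, 0, 0, 0.3, 0, 0, 0, 0, 0, 0, 0.3],
)

```text
time: 24.72
ee_pos: [0.5917, -0.0163, 0.066]
tcp_rot: [-180.0, -0.0, 88.1]
wrist_force: [-4.2, 0.7, 3.5]
opening: 0.0401
grasp_force: 29.7
```

Call:
send_rows(
  moves=[-0.02, 0, 0, 0, 0, 0, 0.1, 0, 0, 0, 0, 0, 0, -0.3, 0, 0, 0, 0, 0, 0, -1, 0, 0, 0.1, 0, 0, 0, -1, 0, 0, 1, 0, 0, 0, -1, 0, 0, 1, 0, 0, 0, -1, 0, 0, 1, 0, 0, 0, -1, 0, 0, 1, 0, 0, 0, -1],
)

```text
time: 25.72
ee_pos: [0.5916, -0.0163, 0.1693]
tcp_rot: [180.0, -0.0, 88.1]
wrist_force: [0.7, 0.7, -0.2]
opening: 0.0855
grasp_force: 0.0
```

Call:
send_rows(
  moves=[-0.08, -0.99, 0, 0, 0, 0, -0.3, -0.08, -0.99, 0, 0, 0, 0, 0.3, -0.08, -0.99, 0, 0, 0, 0, 1, -0.08, -0.99, 0, 0, 0, 0, 1, -0.08, -0.99, 0, 0, 0, 0, 1, -0.08, -0.99, 0, 0, 0, 0, 1, -0.06, -0.99, 0, 0, 0, 0, 1, 0, 0, 0, 0, 0, 0, 1],
)

```text
time: 26.72
ee_pos: [0.5778, -0.1909, 0.1682]
tcp_rot: [180.0, 0.0, 88.0]
wrist_force: [0.2, -0.0, -0.1]
opening: -0.0
grasp_force: 0.0
```

Run:
```python
from h import *
print(bot.get_obs()["ee_pos"])
c=cam("top"); s=cam("scene")
a=cv2.resize(c["color"][150:210,245:405],None,fx=5,fy=5,interpolation=cv2.INTER_CUBIC)[...,::-1]
a=np.clip(a.astype(float)*1.6,0,255).astype(np.uint8)
b=cv2.resize(s["color"][160:219,260:420],None,fx=5,fy=5,interpolation=cv2.INTER_CUBIC)[...,::-1]
cv2.imwrite("pics/row4.png",np.vstack([a,b]))
for n,k in(("top",c),("scene",s)):
    for q in("bookend_face",):
        for r in bot.landmark_of(n,q)[:5]: print(n,q,round(r["p"],2),np.round(r["pixel"]),ray(k,r["pixel"],0.08).round(4))
```

```text
[ 0.57784519 -0.19088325  0.16820925]
top bookend_face 0.71 [377. 189.] [ 0.5797 -0.1418  0.08  ]
top bookend_face 0.52 [262. 258.] [0.4387 0.1414 0.08  ]
scene bookend_face 0.51 [350. 170.] [ 0.5809 -0.1374  0.08  ]
```

View pics/row4.png

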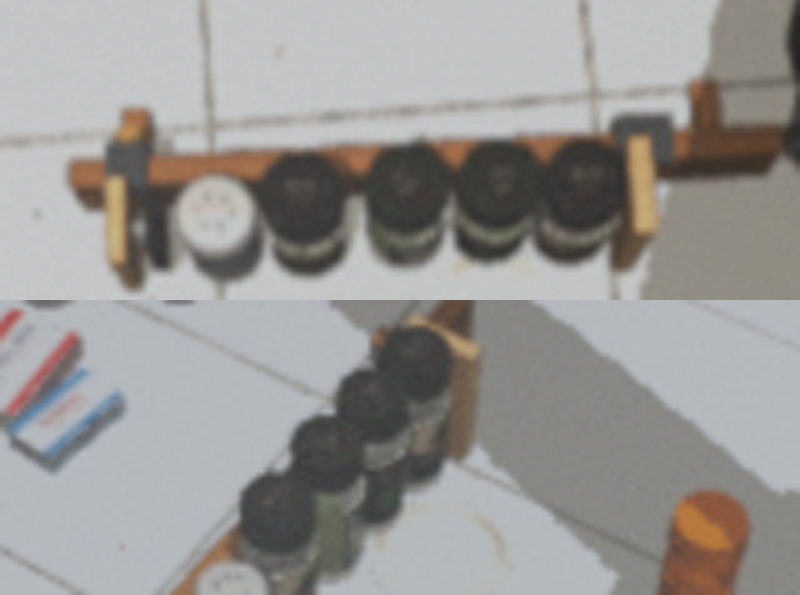

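All five stand upright and in line: caps at (303,193), (409,184), (497,181) and (584,180). The bookend face is at y≈-0.142. Now I'll push the bookend.

Call:
send_rows(
  moves=[0, 0, -0.9, 0, 0, 0, 1, 0, 0, -0.9, 0, 0, 0, 1, 0, 0, -0.9, 0, 0, 0, 1, 0, 0, -0.9, 0, 0, 0, 1, 0, 0, -0.9, 0, 0, 0, 1, 0, 0.5, 0, 0, 0, 0, 1, 0, 0.5, 0, 0, 0, 0, 1, 0, 0, 0, 0, 0, 0, 1],
)

```text
time: 27.92
ee_pos: [0.5787, -0.1632, 0.0572]
tcp_rot: [179.9, 0.0, 88.2]
wrist_force: [-0.6, 0.0, 0.7]
opening: -0.0001
grasp_force: 0.0
```

Call:
send_rows(
  moves=[0, 0.1, 0, 0, 0, 0, 1, 0, 0.1, 0, 0, 0, 0, 1, 0, 0.1, 0, 0, 0, 0, 1, 0, 0.1, 0, 0, 0, 0, 1, 0, 0.1, 0, 0, 0, 0, 1],
)

```text
time: 28.55
ee_pos: [0.5779, -0.1519, 0.0557]
tcp_rot: [-180.0, -0.0, 88.1]
wrist_force: [-0.5, 0.6, -0.7]
opening: 0.0003
grasp_force: 0.0
```

Call:
send_rows(
  moves=[0, 0.08, 0, 0, 0, 0, 1, 0, 0.08, 0, 0, 0, 0, 1, 0, 0.08, 0, 0, 0, 0, 1],
)

```text
time: 28.92
ee_pos: [0.578, -0.1466, 0.0558]
tcp_rot: [180.0, 0.1, 88.1]
wrist_force: [-0.1, -5.3, -0.8]
opening: -0.0002
grasp_force: 0.0
```

Call:
send_rows(
  moves=[0.002, 0.06, 0, 0, 0, 0, 1, 0.002, 0.06, 0, 0, 0, 0, 1, 0.002, 0.06, 0, 0, 0, 0, 1, 0.002, 0.06, 0, 0, 0, 0, 1, 0.002, 0.06, 0, 0, 0, 0, 1],
)

```text
time: 29.55
ee_pos: [0.5782, -0.1394, 0.0558]
tcp_rot: [180.0, 0.1, 88.1]
wrist_force: [-0.5, -7.2, -1.4]
opening: 0.0002
grasp_force: 0.0
```

Call:
send_rows(
  moves=[0.001, 0.04, 0, 0, 0, 0, 1, 0.001, 0.04, 0, 0, 0, 0, 1, 0.001, 0.04, 0, 0, 0, 0, 1],
)

```text
time: 29.92
ee_pos: [0.5783, -0.1364, 0.0559]
tcp_rot: [180.0, 0.1, 88.1]
wrist_force: [-0.2, -6.1, -0.3]
opening: -0.0004
grasp_force: 0.0
```

Call:
send_rows(
  moves=[0.001, 0.04, 0, 0, 0, 0, 1, 0.001, 0.04, 0, 0, 0, 0, 1],
)

```text
time: 30.18
ee_pos: [0.5783, -0.1345, 0.0558]
tcp_rot: [180.0, 0.1, 88.1]
wrist_force: [-0.6, -6.9, -0.4]
opening: -0.0002
grasp_force: 0.0
```

Call:
send_rows(
  moves=[0.001, 0.04, 0, 0, 0, 0, 1, 0.001, 0.04, 0, 0, 0, 0, 1],
)

```text
time: 30.42
ee_pos: [0.5785, -0.1324, 0.0561]
tcp_rot: [180.0, 0.1, 88.1]
wrist_force: [-0.1, -7.3, 1.6]
opening: 0.0001
grasp_force: 4.2
```

Call:
send_rows(
  moves=[0.001, 0.04, 0, 0, 0, 0, 1, 0, 0, 0, 0, 0, 0, 1],
)

```text
time: 30.68
ee_pos: [0.5785, -0.1313, 0.0561]
tcp_rot: [180.0, 0.1, 88.1]
wrist_force: [-0.7, -6.9, 0.3]
opening: 0.0002
grasp_force: 3.9
```

Call:
send_rows(
  moves=[0.001, 0.04, 0, 0, 0, 0, 1, 0, 0, 0, 0, 0, 0, 1],
)

```text
time: 30.92
ee_pos: [0.5786, -0.1304, 0.0561]
tcp_rot: [180.0, 0.1, 88.1]
wrist_force: [-0.3, -7.1, 0.6]
opening: -0.0
grasp_force: 4.0
```

Call:
send_rows(
  moves=[0.001, 0.04, 0, 0, 0, 0, 1, 0, 0, 0, 0, 0, 0, 1],
)

```text
time: 31.18
ee_pos: [0.5786, -0.1294, 0.0561]
tcp_rot: [180.0, 0.1, 88.1]
wrist_force: [-0.2, -6.5, 0.5]
opening: 0.0002
grasp_force: 4.0
```

Call:
send_rows(
  moves=[0.001, 0.03, 0, 0, 0, 0, 1, 0, 0, 0, 0, 0, 0, 1],
)

```text
time: 31.42
ee_pos: [0.5786, -0.1287, 0.0561]
tcp_rot: [180.0, 0.1, 88.1]
wrist_force: [-0.3, -6.6, 1.3]
opening: -0.0001
grasp_force: 4.0
```

Call:
send_rows(
  moves=[0.001, 0.03, 0, 0, 0, 0, 1, 0, 0, 0, 0, 0, 0, 1],
)

```text
time: 31.68
ee_pos: [0.5786, -0.1279, 0.0561]
tcp_rot: [180.0, 0.1, 88.1]
wrist_force: [0.3, -7.0, 1.8]
opening: -0.0
grasp_force: 4.1
```

Call:
send_rows(
  moves=[0.001, 0.03, 0, 0, 0, 0, 1, 0, 0, 0, 0, 0, 0, 1],
)

```text
time: 31.92
ee_pos: [0.5786, -0.1272, 0.0561]
tcp_rot: [180.0, 0.1, 88.1]
wrist_force: [0.3, -6.7, 1.7]
opening: 0.0001
grasp_force: 4.1
```

Call:
send_rows(
  moves=[0.001, 0.03, 0, 0, 0, 0, 1, 0, 0, 0, 0, 0, 0, 1],
)

```text
time: 32.17
ee_pos: [0.5786, -0.1264, 0.0561]
tcp_rot: [180.0, 0.1, 88.1]
wrist_force: [0.0, -6.3, 2.4]
opening: 0.0
grasp_force: 4.1
```

Call:
send_rows(
  moves=[0.001, 0.03, 0, 0, 0, 0, 1, 0, 0, 0, 0, 0, 0, 1],
)

```text
time: 32.42
ee_pos: [0.5787, -0.1257, 0.0561]
tcp_rot: [180.0, 0.1, 88.1]
wrist_force: [-1.6, -7.0, 0.9]
opening: -0.0002
grasp_force: 4.1
```

Call:
send_rows(
  moves=[0.001, 0.03, 0, 0, 0, 0, 1, 0, 0, 0, 0, 0, 0, 1],
)

```text
time: 32.67
ee_pos: [0.5787, -0.1251, 0.0561]
tcp_rot: [180.0, 0.1, 88.1]
wrist_force: [-0.5, -7.4, 2.7]
opening: 0.0005
grasp_force: 4.6
```

Call:
send_rows(
  moves=[0.001, 0.03, 0, 0, 0, 0, 1, 0, 0, 0, 0, 0, 0, 1],
)

```text
time: 32.92
ee_pos: [0.5787, -0.1247, 0.0561]
tcp_rot: [180.0, 0.2, 88.0]
wrist_force: [-0.1, -9.9, 1.5]
opening: 0.0003
grasp_force: 5.2
```

Call:
send_rows(
  moves=[0.001, 0.015, 0, 0, 0, 0, 1, 0, 0, 0, 0, 0, 0, 1],
)

```text
time: 33.17
ee_pos: [0.5787, -0.1245, 0.0561]
tcp_rot: [180.0, 0.2, 88.0]
wrist_force: [-0.5, -10.5, 0.9]
opening: 0.0002
grasp_force: 5.7
```

Call:
send_rows(
  moves=[0, 0.015, 0, 0, 0, 0, 1, 0, 0, 0, 0, 0, 0, 1],
)

```text
time: 33.42
ee_pos: [0.5787, -0.1243, 0.0561]
tcp_rot: [180.0, 0.2, 88.0]
wrist_force: [-0.2, -11.9, 1.2]
opening: 0.0001
grasp_force: 6.0
```

The push has reached about 11.9 N, so the row is snug on the bumper. I'll back off, lift, and check.

Call:
send_rows(
  moves=[0, -0.05, 0, 0, 0, 0, 1, 0, -0.2, 0, 0, 0, 0, 1, 0, -0.5, 0, 0, 0, 0, 1, 0, -1, 0, 0, 0, 0, 1, 0, -0.5, 1, 0, 0, 0, 1, 0, -0.5, 1, 0, 0, 0, 1, 0, -0.5, 1, 0, 0, 0, 1, -0.5, -0.5, 1, 0, 0, 0, 1],
)

```text
time: 34.42
ee_pos: [0.5662, -0.2171, 0.1561]
tcp_rot: [-180.0, -0.0, 88.1]
wrist_force: [0.1, -0.3, -0.7]
opening: -0.0002
grasp_force: 0.0
```

Call:
send_rows(
  moves=[-1, -0.5, 0.5, 0, 0, 0, 1, -1, -0.5, 0, 0, 0, 0, 1, -1, -0.5, 0, 0, 0, 0, 1, -1, -0.5, 0, 0, 0, 0, 1, 0, 0, 0, 0, 0, 0, 1, 0, 0, 0, 0, 0, 0, 1],
)

```text
time: 35.17
ee_pos: [0.4664, -0.2664, 0.1683]
tcp_rot: [180.0, -0.0, 88.1]
wrist_force: [-0.3, 0.3, 0.3]
opening: -0.0001
grasp_force: 0.0
```

Run:
```python
from h import *
o=bot.get_obs(); print(o["ee_pos"],o["wrist_force"])
c=cam("top"); s=cam("scene")
a=cv2.resize(c["color"][150:210,245:405],None,fx=5,fy=5,interpolation=cv2.INTER_CUBIC)[...,::-1]
a=np.clip(a.astype(float)*1.6,0,255).astype(np.uint8)
b=cv2.resize(s["color"][160:219,260:420],None,fx=5,fy=5,interpolation=cv2.INTER_CUBIC)[...,::-1]
cv2.imwrite("pics/row5.png",np.vstack([a,b]))
```

```text
[ 0.46644773 -0.26644765  0.16827041] [-0.33483588  0.26701106  0.34770754]
```

View pics/row5.png

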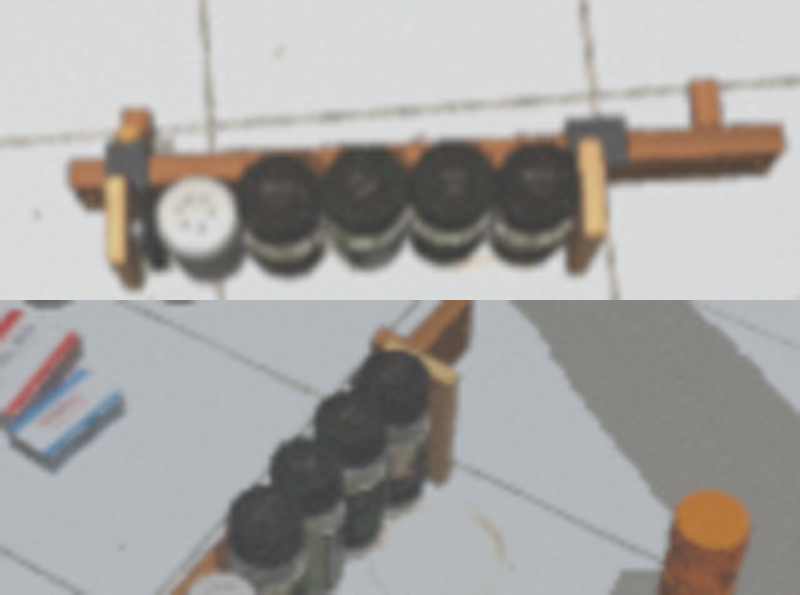

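The row is tight, with caps at (281,195), (363,186), (453,184) and (535,185). The shaker is against the bumper, everything is upright and the robot is clear, so I'll hand in.

```bash
python3 -c "
from workcell import bot
print(bot.job_done())"
```

```text
the job is handed in; nothing more can be done
None
```

I handed the job in: the new jar stands upright in the row with its back to the board. The row is pressed tight against the bumper, with a final bookend push of about 11.9 N, at about 35 of the 72 s; jar_2, which I never gripped, looks about 3 mm forward of the line, and no verdict has come back.

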